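# Stack the baking moulds away in their carton

### The job

Put the baking moulds away: fold both flaps of the cardboard carton well outwards, past upright, and leave them so. Only then, one after the other in either order, lower the two loose aluminium moulds gently into the mould that stands in the carton, so that all three are nested fully down, upright, in one stack standing on the carton's floor. Do not disturb the drinking glass or the other things on the table.

Things in the scene. Friction and masses are not known exactly. Their poses are not given: they have to be found in the camera images.
- carton: brown cardboard carton, fixed to the table, 160 mm (x) x 190 mm (y) x 110 mm high, walls and floor 4 mm thick; a flap on each of the two y walls, none on the x walls. With the flaps flat a 56 mm slot remains between their free edges. One mould stands inside, within 15 mm of the middle in x and y. Origin: centre of its underside; z up, x and y along its sides.
- flap_left (a joint): cardboard flap hinged on the carton's left (+y) wall; rad. 0 = flat over the opening, 1.57 upright, 3.14 flat outwards, stop at 3.6; starts 0.6 to 1.2. 156 mm along x, 65 mm from crease to free edge, 4 mm thick. Crease at carton y = +0.093, z = 0.110. The stiff crease stays where left; about 0.5 N across it at the free edge swings it.
- flap_right (a joint): cardboard flap hinged on the carton's right (-y) wall; rad. 0 = flat over the opening, 1.57 upright, 3.14 flat outwards, stop at 3.6; starts 0.6 to 1.2. 156 mm along x, 65 mm from crease to free edge, 4 mm thick. Crease at carton y = -0.093, z = 0.110. The stiff crease stays where left; about 0.5 N across it at the free edge swings it.
- flap_left_edge (a point): middle of the free edge of the left (+y) flap
- flap_right_edge (a point): middle of the free edge of the right (-y) flap
- mould_a: conical aluminium baking mould, open top, 90 mm tall, outer diameter 40 mm at the foot to 68 mm at the rim, wall 2.5 mm, inner floor 36 mm above its underside: a mould fully down in it sits 36 mm higher (its top 36 mm free to hold), with about 2.5 mm play all round. 105 to 195 g. Origin: centre of its underside, z its axis. This one starts in the carton, on its floor.
- mould_b: conical aluminium baking mould, open top, 90 mm tall, outer diameter 40 mm at the foot to 68 mm at the rim, wall 2.5 mm, inner floor 36 mm above its underside: a mould fully down in it sits 36 mm higher (its top 36 mm free to hold), with about 2.5 mm play all round. 105 to 195 g. Origin: centre of its underside, z its axis. Loose, standing on the table.
- mould_c: conical aluminium baking mould, open top, 90 mm tall, outer diameter 40 mm at the foot to 68 mm at the rim, wall 2.5 mm, inner floor 36 mm above its underside: a mould fully down in it sits 36 mm higher (its top 36 mm free to hold), with about 2.5 mm play all round. 105 to 195 g. Origin: centre of its underside, z its axis. Loose, standing on the table, same as mould_b.
- glass: amber drinking glass, conical, 85 mm tall, 72 mm rim diameter, 200 g, standing on the table near the loose moulds; not to be disturbed. Origin: centre of its underside.
- jar: glass jar with a red lid, 70 mm diameter, 100 mm tall; not to be disturbed. Origin: centre of its underside.
- star_cutter: brass star-shaped biscuit cutter, 72 mm across, 22 mm tall, lying on the table; leave alone. Origin: centre of its underside.
- round_cutter: round steel biscuit cutter, 64 mm diameter, 22 mm tall, lying on the table; leave alone. Origin: centre of its underside.
- spatula: spatula, 240 mm long, lying flat on the table beyond the others; leave alone. Origin: near its middle, long axis x.

How it is judged:
By the outcome, as a careful person would: the job done as asked, in the order asked, and still so for the second after the job is handed in, with the robot touching nothing.
It also fails if it takes over 72 s, if anything falls off the work surface, if the arm or the gripper's body presses on something with over 40 N, if the wrist force passes 120 N, or if a joint passes its speed limit or range.

### The arm

A 6-joint arm with a two-finger parallel gripper is mounted at the origin on the work surface. World frame = base frame: x ahead of the robot, y to its left, z up, the work surface at z = 0. Lengths are in mm, angles in rad, forces in N, time in s.
With the tool pointing down it reaches from about 275 to 1000 mm from the base axis. Payload 8.4 kg.
Tool frame: the origin (TCP) lies at the very end of the fingers, on their centre line; the grasp point (between the pads) lies 19 mm behind it; z points along the fingers, y is the direction in which the jaws open and shut (so a half turn about z gives the same grasp; the last joint's range is limited). The gripper opens to 85 mm and grips with 20 to 120 N. Pads are 22 mm wide; open, the fingers measure 114 mm over their backs; the gripper's body (76 mm by 85 mm) begins 54 mm behind the grasp point. The pads swing forward as they close: fully open they stand 13 mm farther back than shut.
Start: joints at [1.224, 0.353, 1.633, -0, 1.155, -0.002], TCP at [211.254, 588.217, 231.281] pointing down, gripper open.
Joint ranges: [-2.63, 2.63], [-0.92, 2.1], [0.06, 2.66], [-1.3, 4.44], [0, 2.69], [-3.02, 3.02]. Speed limits (rad/s): [2.22, 2.22, 2.79, 3.14, 3.14, 3.14].

### API

Orientations are given as [roll, pitch, yaw] about the fixed x, y, z axes, in that order (R = Rz(yaw) Ry(pitch) Rx(roll)).
In Python, from rig import sense, grab_frame, get_calibration, sign_off, boxes_of, trace gives the robot as it stands.
- The arm moves only by the tool servo_tool, never from a script. Its argument "rows" is a list of rows, each a list of 3 entries, a list of its own where there are three numbers: the finger opening in mm, from 0 to 85.4, then the shift along the tool's x, y, z in mm, then the turn, a rotation vector about the tool's x, y, z in degrees. A call has 1 to 8 rows; each row shifts and turns the commanded pose from where the row before left it, along the tool's axes as they then stand; what a row does not reach is not made up. A row lasts 1/8 s, in which the tool goes at most 62.5 mm and 10.7 degrees, less where a joint would pass 70% of its speed; a pose out of reach is approached as far as the arm can. A call is refused whole if a number of a shift passes 62.5 or a number of a turn 10.7, either way. A call with a gripper value outside its range is refused whole. The fingers move at their own pace and stop on an object; "force" is the grip in N (left out, the last holds). Time passes only in rows, so rows that do not move let the fingers close. It gives the time, the measured TCP pose, the force and the opening at its end, in the units of the state.
- sense(): the state, without advancing time (a new reading comes with each control period).
- grab_frame(name): name is "scene" or "top" or "wrist"; returns the picture (384x512x3 uint8, blue, green, red); there is no depth.
- get_calibration(name): a dict with "intrinsics" (3x3 intrinsics, pixels), "world_to_cam" (4x4, takes a point from world to camera coordinates). Camera axes: x right, y down, z forward; pixel columns grow to the right and rows downward; lengths in mm; the calibration is good to about 2 mm. The wrist camera is an equidistant fisheye: a pixel r from the principal point sees the ray r / f radians off the axis. A picture is of the moment at which its call begins: read the wrist's pose just before it. get_calibration takes no time and is no camera call; for the wrist camera it gives the pose at the moment of the call.
- sign_off(): hands the job in, once; it reports no verdict.
Trained networks look in the newest picture that a camera, given by its name, has taken for a name from the list of things; names that differ only in an ending like _2 or _b are one class to them, and where a whole thing is asked for, a point or a joint stands for the part that bears it (a point fixed in the world has none). Each returns a list of dicts, best first, with "conf" (0 to 1); they miss things now and then, are a little off and sometimes report something else, mostly with a low value. They report only what shows in the picture. A call takes as long as a camera call.
- boxes_of(camera, thing): "centre" ([x, y, z] in mm, in the coordinates of the camera as it stood for that picture, good to about 4 mm: the middle of the surface that is visible of it).
- trace(camera, thing): "mask" (384x512 bool, what is visible of it).
The state is a dict: "clock": time; "qpos": joint angles; "qvel": joint speeds; "joint_efforts": joint torques, N m; "eef_pos": TCP position; "tcp_rot": TCP orientation; "contact_force": force on the tool from outside, world axes, zero at the start; "wrist_torque": the same for the moment, N m; "opening": opening from 0.0 (shut) to 1.0 (fully open).
Only numpy, scipy, OpenCV 4.12 (cv2) and the standard library are available. Lean on these libraries where they do the work, as an engineer would, in place of code of your own. Each camera call takes 0.05 s, during which the arm holds its last target. There are 200 camera calls.

## Working session

There is one attempt and no reset: what is moved stays moved. The work goes in short steps, Python scripts to look and compute and a tool call to move; the robot and the scene stay as the last step left them, time stands still between calls to the robot, and variables do not carry over. Pictures are saved under pics/ and viewed, about 8 in all and at most 12, crops included, and the job is handed in when it is done.

Besides the shell and the picture viewer there is one more tool, called after "Emit:" as name(argument=value, ...), one argument or row to a line, values as JSON. servo_tool: Moves the arm, as the interface text tells. Its arguments: {"type":"object","properties":{"rows":{"type":"array","items":{"type":"array"}},"force":{"type":"number"}},"required":["rows"]}

```bash
mkdir -p pics; ls; cat > h.py <<'E'
import numpy as np, cv2
from rig import *
def w2(cam,p):
    T=np.linalg.inv(np.array(get_calibration(cam)["world_to_cam"])); return (T@np.r_[p,1])[:3]
def px(cam,P):
    c=get_calibration(cam);q=np.array(c["world_to_cam"])@np.r_[P,1];k=np.array(c["intrinsics"])@q[:3];return k[:2]/k[2]
def ray(cam,u,v,z):
    c=get_calibration(cam);T=np.linalg.inv(np.array(c["world_to_cam"]));d=T[:3,:3]@np.linalg.inv(np.array(c["intrinsics"]))@[u,v,1];o=T[:3,3];return o+d*(z-o[2])/d[2]
E
python3 - <<'E'
from h import *
print(sense())
ims=[]
for c in("scene","top"):
    im=grab_frame(c);cv2.imwrite(f"pics/{c}0.png",im)
    print(c,np.round(np.linalg.inv(np.array(get_calibration(c)["world_to_cam"])),2).tolist(),np.array(get_calibration(c)["intrinsics"]).tolist())
    for t in("carton","mould_a","glass","jar","star_cutter","round_cutter","spatula","flap_left_edge","flap_right_edge"):
        for b in boxes_of(c,t): 
            if b["conf"]>.2: print(c,t,round(b["conf"],2),np.round(w2(c,b["centre"])))
E
```

```text
pics
{'clock': 0.0, 'qpos': array([ 1.22360501e+00,  3.53686833e-01,  1.63415730e+00,  4.01622902e-05,
        1.15516628e+00, -2.36186104e-03]), 'qvel': array([ 0.00101922,  0.00022782,  0.00125183,  0.00099692, -0.00039646,
       -0.00038747]), 'joint_efforts': array([-8.92466360e-04, -6.05255055e+01, -3.42069376e+01, -4.95317988e-05,
        9.25761822e-03, -8.30492240e-06]), 'eef_pos': array([211.07470287, 587.76833032, 230.52759748]), 'tcp_rot': array([-3.14017498e+00, -4.00683755e-05,  2.79674693e+00]), 'contact_force': array([-0.37019711, -0.78680261,  0.31452411]), 'wrist_torque': array([-0.04170406,  0.01223021,  0.0217634 ]), 'opening': 1.0019226258875291}
scene [[0.79, 0.4, -0.47, 1053.72], [0.62, -0.5, 0.61, -704.48], [0.01, -0.77, -0.64, 775.64], [0.0, 0.0, 0.0, 1.0]] [[405.1462281075845, 0.0, 259.5907056041465], [0.0, 405.1462281075845, 192.32860601332695], [0.0, 0.0, 1.0]]
scene carton 0.88 [586. 132.  88.]
scene mould_a 0.94 [ 641. -166.   66.]
scene mould_a 0.61 [ 480. -203.   65.]
scene mould_a 0.39 [ 396. -366.   13.]
scene glass 0.92 [ 513. -337.   54.]
scene jar
[... 214 characters left out ...]
 [735. -55.   1.]
scene flap_right_edge 0.71 [568. 129. 133.]
scene flap_right_edge 0.21 [595. 252. 146.]
top [[-0.12, -0.97, 0.21, 305.29], [-0.99, 0.12, -0.02, -14.01], [-0.0, -0.21, -0.98, 1252.48], [0.0, 0.0, 0.0, 1.0]] [[372.2751260115514, 0.0, 251.54531544484811], [0.0, 372.2751260115514, 194.99304796233216], [0.0, 0.0, 1.0]]
top carton 0.89 [565. 206. 112.]
top mould_a 0.87 [ 652. -165.   55.]
top mould_a 0.86 [593. 200.  61.]
top mould_a 0.67 [ 483. -205.   49.]
top glass 0.72 [ 519. -342.   39.]
top jar 0.75 [ 706. -373.  101.]
top star_cutter 0.57 [ 397. -367.   14.]
top spatula 0.71 [740. -45.   5.]
top flap_left_edge 0.63 [587. 262. 138.]
top flap_right_edge 0.86 [563. 134. 133.]
```

```bash
python3 -c "
import cv2
a=cv2.imread('pics/top0.png');cv2.imwrite('pics/t.png',cv2.resize(a,(800,600),interpolation=cv2.INTER_CUBIC))
a=cv2.imread('pics/scene0.png');cv2.imwrite('pics/s.png',cv2.resize(a,(800,600),interpolation=cv2.INTER_CUBIC))"
```

```text
(no output)
```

View pics/t.png

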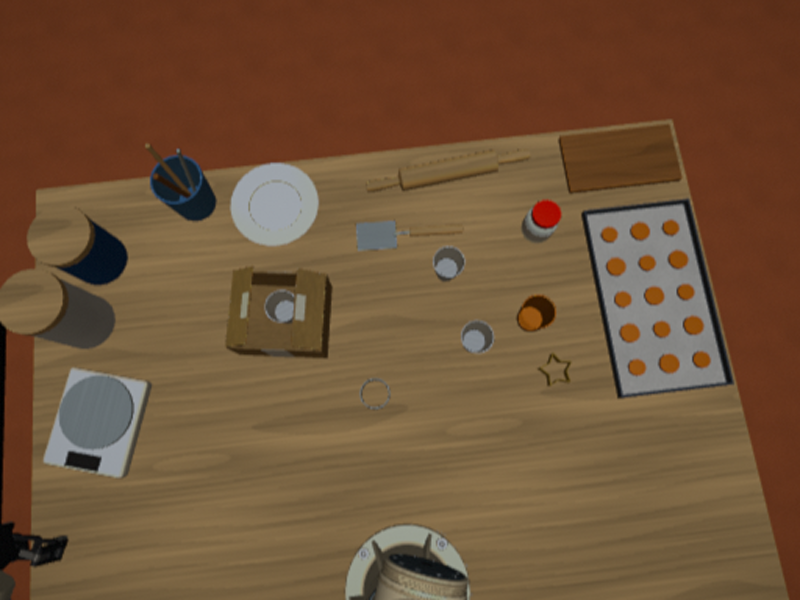

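View pics/s.png

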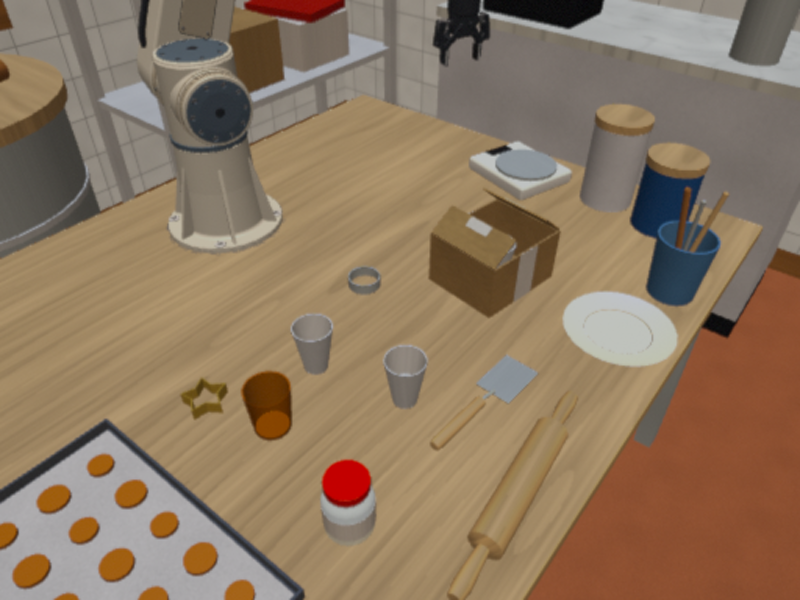

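The top view shows the carton around (275,312), both flaps leaning inwards, the loose moulds at (448,262) and (477,337), and the glass at (536,313). The scene view agrees. Next I'll refine the poses by fitting silhouettes in both cameras.

```bash
cat > fit.py <<'E'
from h import *
from scipy.optimize import minimize
C={c:get_calibration(c) for c in("scene","top")}
def proj(c,P):
    q=np.c_[P,np.ones(len(P))]@np.array(C[c]["world_to_cam"]).T;k=q[:,:3]@np.array(C[c]["intrinsics"]).T;return k[:,:2]/k[:,2:]
def fill(c,polys):
    m=np.zeros((384,512),np.uint8)
    for p in polys: cv2.fillPoly(m,[cv2.convexHull(np.round(proj(c,np.array(p,float))*16).astype(np.int32))],1,shift=4)
    return m
def cone(x,y,z=0,h=90,r0=20,r1=34):
    a=np.linspace(0,2*np.pi,40);f=lambda r,zz:np.c_[x+r*np.cos(a),y+r*np.sin(a),0*a+z+zz];return np.r_[f(r0,0),f(r1,h)]
def carton(x,y,w,tl,tr):
    R=np.array([[np.cos(w),-np.sin(w)],[np.sin(w),np.cos(w)]])
    T=lambda P:[[*(R@p[:2]+[x,y]),p[2]] for p in P]
    box=[(sx*80,sy*95,z) for sx in(-1,1) for sy in(-1,1) for z in(0,110)]
    out=[T(box)]
    for s,t in((1,tl),(-1,tr)): out.append(T([(sx*78,s*(93-d*np.cos(t)),110+d*np.sin(t)) for sx in(-1,1) for d in(0,65)]))
    return out
def solve(masks,gen,x0,step):
    def cost(p):
        s=0
        for c,m in masks.items():
            r=fill(c,gen(p));s+=1-(r&m).sum()/max(1,(r|m).sum())
        return s
    S=np.array([x0]+[np.array(x0)+np.eye(len(x0))[i]*step[i] for i in range(len(x0))])
    r=minimize(cost,x0,method="Nelder-Mead",options=dict(initial_simplex=S,xatol=.02,fatol=1e-5,maxiter=900));return r.x,r.fun
def best(c,t,P,zz=45):
    L=trace(c,t);u=proj(c,np.array([[*P,zz]]))[0].astype(int)
    L=[l for l in L if l["mask"][u[1]-3:u[1]+4,u[0]-3:u[0]+4].any()];return L[0]["mask"].astype(np.uint8)
E
cat > a.py <<'E'
from fit import *
for c in C: grab_frame(c)
def tryfit(n,f):
    try: print(n,f())
    except Exception as e: print(n,"fail",repr(e))
M={c:trace(c,"carton")[0]["mask"].astype(np.uint8) for c in C}
for c in C: print(c,M[c].sum()); cv2.imwrite(f"pics/m_{c}.png",M[c]*255)
for w0 in(0,-.1): tryfit("carton",lambda:solve(M,lambda p:carton(*p),[575,200,w0,.9,.9],[15,15,.1,.3,.3]))
for P in((648,-165),(481,-204)): tryfit("mould",lambda:solve({c:best(c,"mould_a",P) for c in C},lambda p:[cone(*p)],list(P),[8,8]))
tryfit("glass",lambda:solve({c:best(c,"glass",(515,-340)) for c in C},lambda p:[cone(p[0],p[1],0,85,26,36)],[515,-340],[8,8]))
L=[l for l in boxes_of("top","mould_a")];[print(w2("top",l["centre"])) for l in L if l["conf"]>.3]
for l in trace("top","mould_a"):
    v,u=np.nonzero(l["mask"]);print(l["conf"],u.mean(),v.mean(),len(u))
E
python3 a.py
```

```text
scene 4538
top 3186
carton (array([ 5.74424854e+02,  1.96834066e+02, -1.54457932e-01,  7.50805223e-01,
        1.40167025e+00]), np.float64(0.1725415445302848))
carton (array([ 5.73976155e+02,  1.98158950e+02, -1.47492681e-01,  7.28707504e-01,
        1.10484126e+00]), np.float64(0.17533215200263186))
mould (array([ 639.02099609, -163.68847656]), np.float64(0.1769962461381731))
mould (array([ 475.60786438, -198.75326538]), np.float64(0.20924789039537317))
glass (array([ 512.86909866, -333.13246918]), np.float64(0.10876387384549557))
[ 479.91972014 -206.53275373   48.51855276]
[ 649.83674856 -166.29834265   55.64986531]
[597.35536521 200.5602676   60.18908214]
0.9 178.8242424242424 195.02121212121213 330
0.83 304.8233695652174 214.99728260869566 368
0.8 286.6011235955056 167.67134831460675 356
```

```bash
python3 - <<'E'
from fit import *
ims=[]
for c,(u0,v0,w,h) in {"top":(130,140,240,120),"scene":(110,110,260,170)}.items():
    im=grab_frame(c);s=3;im=cv2.resize(im,None,fx=s,fy=s,interpolation=cv2.INTER_CUBIC)
    def d(P,col):
        cv2.polylines(im,[np.round((proj(c,np.array(P))+.5)*s).astype(int)],True,col,1)
    for p in carton(574.4,197.5,-.15,.74,1.2)[1:]: d(np.array(p)[[0,1,3,2]],(0,255,0))
    b=np.array(carton(574.4,197.5,-.15,.74,1.2)[0]);d(b[[1,3,7,5]],(0,255,255));d(b[[0,2,6,4]],(255,255,0))
    for x,y in((639,-163.7),(475.6,-198.8)): k=cone(x,y);d(k[:40],(0,0,255));d(k[40:],(0,0,255))
    ims.append(cv2.resize(im[v0*s:(v0+h)*s,u0*s:(u0+w)*s],(720,300 if c=="top" else 300*0+300) if c=="top" else (459,300)))
out=np.zeros((600,720,3),np.uint8);out[:300]=ims[0];out[300:,:459]=ims[1];cv2.imwrite("pics/o.png",out)
E
```

```text
(no output)
```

View pics/o.png

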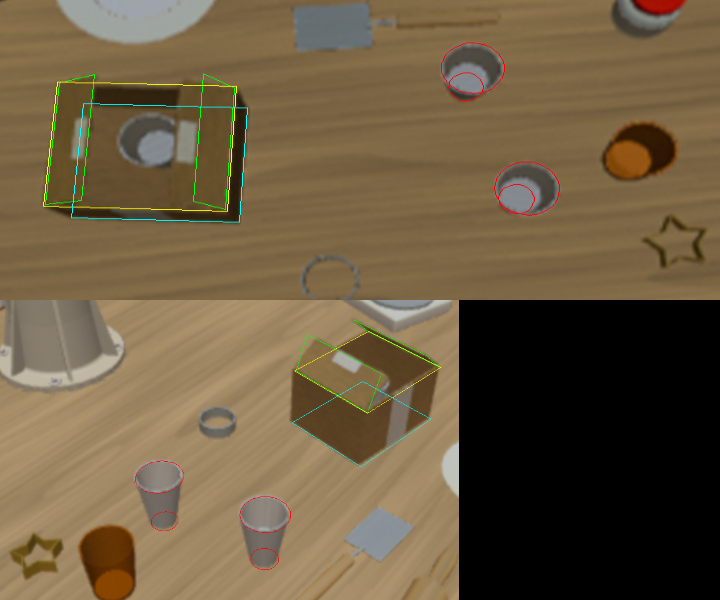

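The fits lie on the picture to within about 3 mm. I'll align the tool with the carton (yaw 2.991), close the fingers and go above the slot.

Emit:
servo_tool(
  rows=[
    [0, [0, 0, 0], [0, 0, -5.55]],
    [0, [0, 0, 0], [0, 0, -5.55]],
    [0, [-40, -33, 0], [0, 0, 0]],
    [0, [-40, -33, 0], [0, 0, 0]],
    [0, [-40, -33, 0], [0, 0, 0]],
    [0, [-40, -33, 0], [0, 0, 0]],
    [0, [-40, -33, 0], [0, 0, 0]],
    [0, [-40, -33, 0], [0, 0, 0]],
  ],
  force=30,
)

```text
clock: 2.7
eef_pos: [419.8, 355.1, 231.5]
tcp_rot: [3.141, 0.0, 2.991]
contact_force: [0.3, -0.6, -0.5]
opening: 0.002
```

Emit:
servo_tool(
  rows=[
    [0, [-40, -33, 0], [0, 0, 0]],
    [0, [-40, -33, 0], [0, 0, 0]],
    [0, [-40, -33, 0], [0, 0, 0]],
    [0, [-40, -33, 0], [0, 0, 0]],
    [0, [-17, -12, 0], [0, 0, 0]],
    [0, [0, 0, 0], [0, 0, 0]],
  ],
)

```text
clock: 3.45
eef_pos: [572.5, 186.7, 231.1]
tcp_rot: [3.141, -0.0, 2.989]
contact_force: [-0.2, 0.9, -0.7]
opening: -0.001
```

```bash
cat >> h.py <<'E'
CX,CY,CW=574.4,197.5,-.15
def incarton(p): 
    d=np.array(p[:2])-[CX,CY];c,s=np.cos(CW),np.sin(CW);return np.round([c*d[0]+s*d[1],-s*d[0]+c*d[1],p[2]],1)
def toolshift(P):
    from scipy.spatial.transform import Rotation as R
    s=sense();return np.round(R.from_euler("xyz",s["tcp_rot"]).inv().apply(np.array(P)-s["eef_pos"]),1)
E
python3 - <<'E'
from h import *
s=sense();print(s["clock"],s["tcp_rot"],incarton(s["eef_pos"]),s["eef_pos"],s["opening"])
im=grab_frame("wrist");cv2.imwrite("pics/w1.png",im);c=get_calibration("wrist");print(c["intrinsics"],np.round(c["world_to_cam"],3))
E
```

```text
3.45 [ 3.14147525e+00 -3.04151905e-04  2.98861624e+00] [-2.000e-01 -1.090e+01  2.311e+02] [572.54999682 186.74950197 231.08933617] -0.0005570451002989642
[[297.31863964   0.         256.83969908]
 [  0.         297.31863964 188.83834286]
 [  0.           0.           1.        ]] [[ 1.51000e-01  9.89000e-01  0.00000e+00 -2.71767e+02]
 [ 9.48000e-01 -1.45000e-01  2.82000e-01 -5.50351e+02]
 [ 2.79000e-01 -4.20000e-02 -9.59000e-01  2.26544e+02]
 [ 0.00000e+00  0.00000e+00  0.00000e+00  1.00000e+00]]
```

View pics/w1.png

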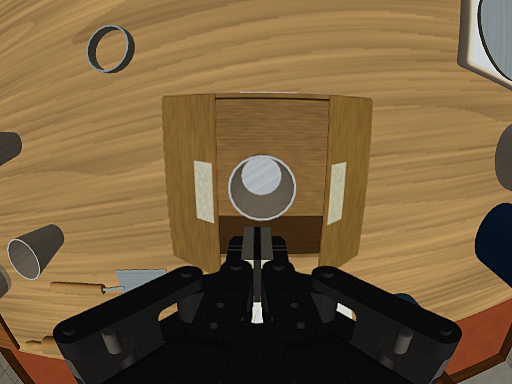

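The wrist view shows the tool centred and aligned with the carton. The flap edges are at columns 215 and 328, and the rim of mould_a is at (262,187). I'll descend and sweep the left flap outwards.

Emit:
servo_tool(
  rows=[
    [0, [0, 0, 40], [0, 0, 0]],
    [0, [0, 0, 40], [0, 0, 0]],
    [0, [0, 0, 22], [0, 0, 0]],
    [0, [0, 25, 0], [0, 0, 0]],
    [0, [0, 25, 0], [0, 0, 0]],
    [0, [0, 25, 0], [0, 0, 0]],
    [0, [0, 25, 0], [0, 0, 0]],
    [0, [0, 0, 0], [0, 0, 0]],
  ],
)

```text
clock: 4.5
eef_pos: [587.8, 290.2, 131.2]
tcp_rot: [3.139, 0.003, 2.994]
contact_force: [-1.2, -0.2, 0.3]
opening: -0.001
```

Emit:
servo_tool(
  rows=[
    [0, [0, 20, 0], [0, 0, 0]],
    [0, [0, 20, 0], [0, 0, 0]],
    [0, [0, 15, 3], [0, 0, 0]],
    [0, [0, 0, 5], [0, 0, 0]],
    [0, [0, 0, 4], [0, 0, 0]],
    [0, [0, 0, 0], [0, 0, 0]],
  ],
)

```text
clock: 5.25
eef_pos: [595.0, 339.8, 116.6]
tcp_rot: [-3.141, -0.001, 2.99]
contact_force: [0.4, -0.3, -0.4]
opening: 0.003
```

```bash
python3 - <<'E'
from h import *
s=sense();print(s["clock"],s["tcp_rot"],incarton(s["eef_pos"]),s["contact_force"])
grab_frame("scene")
for c in["scene"]:
  for t in("flap_left_edge","flap_right_edge"):
    for b in boxes_of(c,t): print(c,t,round(b["conf"],2),incarton(w2(c,b["centre"])))
E
```

```text
5.25 [-3.14064457e+00 -1.03818877e-03  2.98992829e+00] [ -0.9 143.8 116.6] [ 0.44727342 -0.31646748 -0.39986946]
scene flap_left_edge 0.67 [ 10.  120.7 116.2]
scene flap_left_edge 0.65 [ 196.3 -222.     4.5]
scene flap_left_edge 0.64 [ 117.4 -347.1   65.4]
scene flap_right_edge 0.91 [  1.8 -69.7 130.2]
```

The left flap lies near flat. I'll sweep the right one the same way.

Emit:
servo_tool(
  rows=[
    [0, [0, 0, -15], [0, 0, 0]],
    [0, [0, -40, 0], [0, 0, 0]],
    [0, [0, -50, 0], [0, 0, 0]],
    [0, [0, -50, 0], [0, 0, 0]],
    [0, [0, -30, 0], [0, 0, 0]],
    [0, [0, -25, 0], [0, 0, 0]],
    [0, [0, -25, 0], [0, 0, 0]],
    [0, [0, 0, 0], [0, 0, 0]],
  ],
)

```text
clock: 6.4
eef_pos: [564.2, 122.4, 136.4]
tcp_rot: [3.139, 0.005, 2.989]
contact_force: [-4.5, 2.6, 20.9]
opening: 0.002
```

Emit:
servo_tool(
  rows=[
    [0, [0, -20, 0], [0, 0, 0]],
    [0, [0, -20, 0], [0, 0, 0]],
    [0, [0, -20, 3], [0, 0, 0]],
    [0, [0, -8, 6], [0, 0, 0]],
    [0, [0, 0, 5], [0, 0, 0]],
    [0, [0, 0, 0], [0, 0, 0]],
    [0, [0, 0, -50], [0, 0, 0]],
    [0, [0, 0, -60], [0, 0, 0]],
  ],
)

```text
clock: 7.4
eef_pos: [551.2, 56.4, 228.4]
tcp_rot: [-3.141, -0.003, 2.991]
contact_force: [1.4, -0.3, -0.2]
opening: 0.001
```

Emit:
servo_tool(
  rows=[
    [85.4, [0, 25, 0], [0, 0, 0]],
    [85.4, [0, 40, 0], [0, 0, 0]],
    [85.4, [0, 40, 0], [0, 0, 0]],
    [85.4, [0, 40, 0], [0, 0, 0]],
    [85.4, [0, 0, 0], [0, 0, 0]],
    [85.4, [0, 0, 0], [0, 0, 0]],
  ],
)

```text
clock: 8.15
eef_pos: [573.5, 199.3, 228.0]
tcp_rot: [-3.141, -0.001, 2.992]
contact_force: [-0.2, -0.5, 0.0]
opening: 1.002
```

```bash
python3 - <<'E'
from h import *
s=sense();print(s["clock"],s["tcp_rot"],incarton(s["eef_pos"]),s["contact_force"],s["opening"])
np.save("wcal.npy",np.array(get_calibration("wrist")["world_to_cam"]))
a=grab_frame("wrist");cv2.imwrite("pics/w2.png",a);b=grab_frame("scene")
cv2.imwrite("pics/v2.png",np.vstack([cv2.resize(a,(400,300)),cv2.resize(b[90:240,180:380],(400,300))]))
for t in("carton","mould_a"):
    for l in boxes_of("wrist",t): print(t,l["conf"],incarton(w2("wrist",l["centre"])))
    for i,l in enumerate(trace("wrist",t)):
        np.save(f"wm_{t}_{i}.npy",l["mask"]);v,u=np.nonzero(l["mask"]);print(t,l["conf"],u.min(),u.max(),v.min(),v.max())
for t in("flap_left_edge","flap_right_edge"):
    for l in boxes_of("scene",t): print(t,l["conf"],incarton(w2("scene",l["centre"])))
E
```

```text
8.15 [-3.14097805e+00 -5.69174248e-04  2.99166331e+00] [ -1.2   1.7 228. ] [-0.24918902 -0.53924404  0.04369226] 1.0022993984157105
carton 0.92 [-5.5  0.1 94.1]
carton 0.2 [ 208.8 -354.5   12.9]
carton 0.64 88 421 93 261
carton 0.54 348 421 101 256
mould_a 0.96 [ 112.7 -334.9   68.3]
mould_a 0.84 [18.1 -7.3 56.9]
mould_a 0.56 [ -40.8 -390.8   19.5]
mould_a 0.9 215 282 155 222
mould_a 0.78 0 15 133 162
mould_a 0.74 0 56 224 278
mould_a 0.6 43 165 270 303
flap_left_edge 0.77 [  4.3 120.1 113.6]
flap_right_edge 0.77 [   1.9 -131.   115.7]
```

View pics/v2.png

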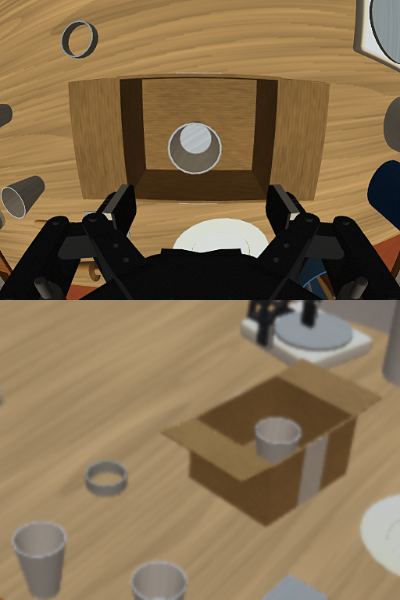

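Both flaps are folded flat outwards, with their middles at about z 114 and y ±125, and mould_a is standing. I'll fit mould_a's position from the wrist mask and then go to the first loose mould.

```bash
cat > wf.py <<'E'
from fit import *
def wproj(Tm,K,P):
    q=(np.c_[P,np.ones(len(P))]@Tm.T)[:,:3];r=np.hypot(q[:,0],q[:,1]);th=np.arctan2(r,q[:,2])
    return np.c_[K[0,2]+K[0,0]*th*q[:,0]/r,K[1,2]+K[1,1]*th*q[:,1]/r]
def wfit(mask,Tm,x0,z,cz=0):
    K=np.array(get_calibration("wrist")["intrinsics"]);m=mask.astype(np.uint8)
    def cost(p):
        r=np.zeros_like(m);cv2.fillPoly(r,[cv2.convexHull(np.round(wproj(Tm,K,cone(p[0],p[1],z)[cz:])*16).astype(np.int32))],1,shift=4);return 1-(r&m).sum()/(r|m).sum()
    r=minimize(cost,x0,method="Nelder-Mead",options=dict(initial_simplex=np.array([x0,[x0[0]+8,x0[1]],[x0[0],x0[1]+8]]),xatol=.02,fatol=1e-5));return r.x,r.fun
E
python3 - <<'E'
from wf import *
T=np.load("wcal.npy");m=np.load("wm_mould_a_0.npy")
x,f=wfit(m,T,[590,198],4);print(x,f,incarton(np.r_[x,94]))
M={c:trace(c,"mould_a") for c in("top",)}
print("shift to mould1",toolshift([639,-163.7,200]),"mould2",toolshift([475.6,-198.8,200]))
# carton inner top edges: project for check
K=np.array(get_calibration("wrist")["intrinsics"])
im=cv2.imread("pics/w2.png")
for p in carton(CX,CY,CW,3.05,3.05): cv2.polylines(im,[np.round(wproj(T,K,np.array(p)[[1,3,7,5]] if len(p)==8 else np.array(p)[[0,1,3,2]])).astype(int)],True,(0,255,0),1)
cv2.polylines(im,[np.round(wproj(T,K,cone(*x,4)[40:])).astype(int)],True,(0,0,255),1)
cv2.imwrite("pics/o2.png",cv2.resize(im[70:280,70:440],None,fx=2,fy=2))
E
```

```text
[582.32936357 189.52710792] 0.05674887297798992 [ 9.  -6.7 94. ]
shift to mould1 [-119.1 -348.5   28.4] mould2 [  37.1 -407.9   28.4]
```

View pics/o2.png

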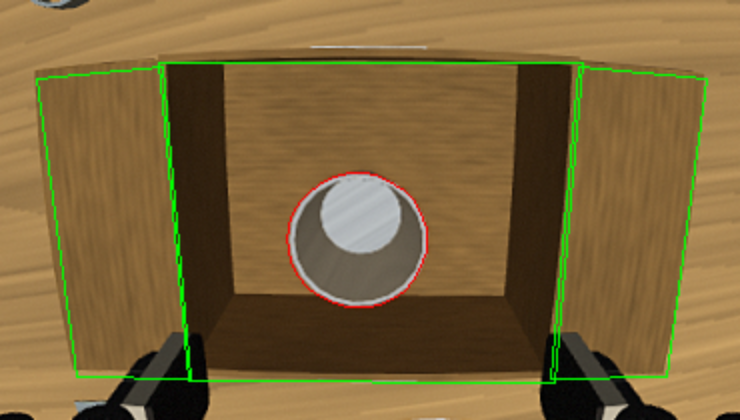

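Emit:
servo_tool(
  rows=[
    [85.4, [-10, -25, 0], [0, 0, 0]],
    [85.4, [-17, -50, 0], [0, 0, 0]],
    [85.4, [-17, -50, 0], [0, 0, 0]],
    [85.4, [-17, -50, 0], [0, 0, 0]],
    [85.4, [-17, -50, 0], [0, 0, 0]],
    [85.4, [-17, -50, 0], [0, 0, 0]],
    [85.4, [-14, -50, 0], [0, 0, 0]],
    [85.4, [-10, -24, 0], [0, 0, 0]],
  ],
)

```text
clock: 9.6
eef_pos: [638.9, -166.3, 228.3]
tcp_rot: [-3.141, 0.0, 2.988]
contact_force: [-0.7, -0.1, -0.3]
opening: 1.001
```

Emit:
servo_tool(
  rows=[
    [85.4, [0, 0, 20], [0, 0, 0]],
    [85.4, [0, 0, 10], [0, 0, 0]],
    [85.4, [0, 0, 0], [0, 0, 0]],
  ],
)

```text
clock: 9.98
eef_pos: [638.0, -162.0, 196.7]
tcp_rot: [3.141, -0.003, 2.992]
contact_force: [-0.6, 0.5, 1.2]
opening: 1.001
```

```bash
cat > loose.py <<'E'
import sys
from wf import *
x0=[float(v) for v in sys.argv[1:3]]
T=np.array(get_calibration("wrist")["world_to_cam"]);im=grab_frame("wrist");K=np.array(get_calibration("wrist")["intrinsics"])
cv2.imwrite("pics/wl.png",im)
for l in trace("wrist","mould_a"):
    v,u=np.nonzero(l["mask"]);
    if l["conf"]<.4: continue
    x,f=wfit(l["mask"],T,x0,0);print(l["conf"],u.mean(),v.mean(),x,f,"shift",toolshift([*x,56]))
E
python3 loose.py 639 -164; python3 -c "
from h import *; s=sense();print(s['eef_pos'],s['tcp_rot'],s['clock'])"
```

```text
0.88 254.76778769160376 186.04209563029056 [ 636.47557068 -163.23859406] 0.06082097571459277 shift [  2.3  -1.1 142.2]
0.58 186.73850837138508 22.130289193302893 [ 639. -164.] 1.0 shift [ -0.3  -1.5 142.2]
[ 638.98529561 -162.54586939  198.24177169] [ 3.14144042e+00 -3.99407770e-04  2.99191139e+00] 10.075
```

Emit:
servo_tool(
  rows=[
    [85.4, [2, -1, 30], [0, 0, 0]],
    [85.4, [0, 0, 40], [0, 0, 0]],
    [85.4, [0, 0, 35], [0, 0, 0]],
    [85.4, [0, 0, 20], [0, 0, 0]],
    [85.4, [0, 0, 12], [0, 0, 0]],
    [85.4, [0, 0, 5], [0, 0, 0]],
    [85.4, [0, 0, 0], [0, 0, 0]],
  ],
)

```text
clock: 10.95
eef_pos: [637.3, -164.5, 56.9]
tcp_rot: [-3.141, 0.001, 2.991]
contact_force: [0.4, 0.4, 0.2]
opening: 1.003
```

Emit:
servo_tool(
  rows=[
    [40, [0, 0, 0], [0, 0, 0]],
    [40, [0, 0, 0], [0, 0, 0]],
    [40, [0, 0, 0], [0, 0, 0]],
    [40, [0, 0, 0], [0, 0, 0]],
    [40, [0, 0, 0], [0, 0, 0]],
    [40, [0, 0, 0], [0, 0, 0]],
  ],
  force=40,
)

```text
clock: 11.7
eef_pos: [638.0, -164.7, 58.1]
tcp_rot: [-3.141, 0.003, 2.99]
contact_force: [0.2, 0.6, 7.2]
opening: 0.772
```

Emit:
servo_tool(
  rows=[
    [40, [0, 0, -8], [0, 0, 0]],
    [40, [0, 0, -20], [0, 0, 0]],
    [40, [0, 0, -35], [0, 0, 0]],
    [40, [0, 0, -40], [0, 0, 0]],
    [40, [0, 0, -40], [0, 0, 0]],
    [40, [0, 0, -25], [0, 0, 0]],
    [40, [0, 0, -12], [0, 0, 0]],
    [40, [0, 0, 0], [0, 0, 0]],
  ],
)

```text
clock: 12.7
eef_pos: [637.1, -164.5, 237.3]
tcp_rot: [-3.141, 0.002, 2.991]
contact_force: [-0.6, -0.0, -2.8]
opening: 0.763
```

```bash
cat > held.py <<'E'
from wf import *
s=sense();print(s["clock"],s["eef_pos"],s["opening"],s["contact_force"])
T=np.array(get_calibration("wrist")["world_to_cam"]);im=grab_frame("wrist");cv2.imwrite("pics/wh.png",cv2.resize(im[120:384,60:460],(600,396)))
for l in trace("wrist","mould_a"):
    v,u=np.nonzero(l["mask"]);print(l["conf"],u.min(),u.max(),v.min(),v.max(),len(u))
E
python3 held.py; python3 -c "
from h import *; print(toolshift([582.3,189.5,0]))"
```

```text
12.7 [ 637.09037573 -164.46334218  237.30234353] 0.7634454981561609 [-0.60946771 -0.02506101 -2.77458775]
0.86 486 511 77 123 981
0.69 182 331 179 322 15911
0.57 164 230 0 55 3185
[106.1 341.5 235.5]
```

View pics/wh.png

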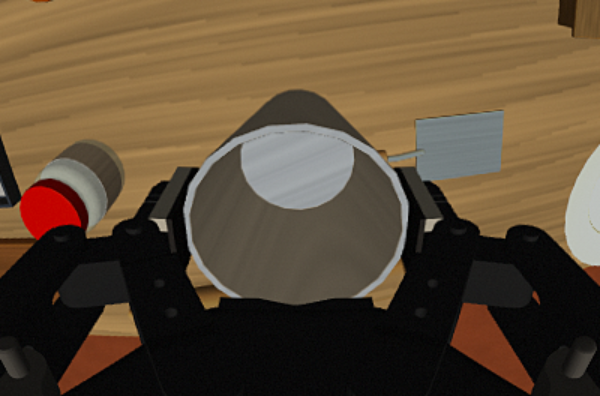

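The mould is held upright-looking, with its rim centred between the pads in the crop. I'll fit the in-hand pose: offset, height and pitch about the jaw axis.

```bash
cat > hfit.py <<'E'
from wf import *
from scipy.spatial.transform import Rotation as R
def run():
    s=sense();T=np.array(get_calibration("wrist")["world_to_cam"]);K=np.array(get_calibration("wrist")["intrinsics"]);grab_frame("wrist")
    L=[l["mask"] for l in trace("wrist","mould_a") if l["mask"][200:300,240:275].mean()>.5];m=L[0].astype(np.uint8)
    cut=305;Rt=R.from_euler("xyz",s["tcp_rot"]);p0=s["eef_pos"]
    def cost(p): # tool-frame offset of foot centre, tilt about tool y, x
        P=R.from_euler("yx",p[3:],degrees=True).apply(cone(0,0)*[1,1,-1]);P=Rt.apply(P+p[:3])+p0
        r=np.zeros_like(m);cv2.fillPoly(r,[cv2.convexHull(np.round(wproj(T,K,P)*16).astype(np.int32))],1,shift=4)
        a,b=r[:cut],m[:cut];return 1-(a&b).sum()/(a|b).sum()
    x0=np.array([0,0,56,0,0.]);S=np.array([x0]+[x0+d for d in np.diag([6,6,8,4,4.])])
    r=minimize(cost,x0,method="Nelder-Mead",options=dict(initial_simplex=S,xatol=.02,fatol=1e-6,maxiter=1500))
    print("foot offset tool",np.round(r.x[:3],1),"tilt y,x deg",np.round(r.x[3:],1),"cost",r.fun)
    rim=R.from_euler("yx",r.x[3:],degrees=True).apply([0,0,-90])+r.x[:3];print("rim",rim.round(1))
    return r.x
if __name__=="__main__": run()
E
python3 hfit.py
```

```text
foot offset tool [ 0.  -0.4 62.2] tilt y,x deg [0.  0.5] cost 0.01173774135296568
rim [ -0.    0.4 -27.8]
```

Emit:
servo_tool(
  rows=[
    [40, [5, 17, 0], [0, 0, 0]],
    [40, [12, 40, 0], [0, 0, 0]],
    [40, [17, 55, 0], [0, 0, 0]],
    [40, [18, 57, 0], [0, 0, 0]],
    [40, [18, 57, 0], [0, 0, 0]],
    [40, [17, 55, 0], [0, 0, 0]],
    [40, [13, 42, 0], [0, 0, 0]],
    [40, [6, 18, 0], [0, 0, 0]],
  ],
)

```text
clock: 13.9
eef_pos: [582.1, 191.6, 235.8]
tcp_rot: [3.142, -0.001, 2.993]
contact_force: [0.4, -0.2, -1.5]
opening: 0.767
```

Emit:
servo_tool(
  rows=[
    [40, [0, 0, 0], [0, 0, 0]],
    [40, [0, 0, 20], [0, 0, 0]],
    [40, [0, 0, 25], [0, 0, 0]],
    [40, [0, 0, 15], [0, 0, 0]],
    [40, [0, 0, 5], [0, 0, 0]],
    [40, [0, 0, 0], [0, 0, 0]],
  ],
)

```text
clock: 14.65
eef_pos: [583.6, 188.3, 171.4]
tcp_rot: [-3.142, 0.0, 2.99]
contact_force: [-0.3, 0.3, -1.7]
opening: 0.764
```

```bash
python3 hfit.py; python3 -c "
from h import *
for i in range(2):
    s=sense();print(s['eef_pos'],s['clock'],s['contact_force'],toolshift([582.3,189.5,102]))
    grab_frame('top')"
```

```text
foot offset tool [-0.3 -0.1 61.8] tilt y,x deg [-0.2  0.1] cost 0.011145725164416698
rim [ -0.    0.1 -28.2]
[583.93762112 188.66090743 172.09617098] 14.75 [-0.32274104 -0.68254022 -1.64807117] [ 1.8  0.5 70.1]
[583.91767568 188.78242139 172.15525017] 14.8 [-0.06066281  0.03389782 -1.38558859] [ 1.8  0.4 70.2]
```

Emit:
servo_tool(
  rows=[
    [40, [1.5, 0.5, 10], [0, 0, 0]],
    [40, [0, 0, 12], [0, 0, 0]],
    [40, [0, 0, 12], [0, 0, 0]],
    [40, [0, 0, 12], [0, 0, 0]],
    [40, [0, 0, 10], [0, 0, 0]],
    [40, [0, 0, 5], [0, 0, 0]],
    [40, [0, 0, 2], [0, 0, 0]],
    [40, [0, 0, 0], [0, 0, 0]],
  ],
)

```text
clock: 15.85
eef_pos: [582.1, 189.4, 108.4]
tcp_rot: [3.141, 0.0, 2.991]
contact_force: [-0.9, 0.4, -1.7]
opening: 0.771
```

Emit:
servo_tool(
  rows=[
    [40, [0, 0, 2], [0, 0, 0]],
    [40, [0, 0, 1.5], [0, 0, 0]],
    [40, [0, 0, 1], [0, 0, 0]],
    [40, [0, 0, 0], [0, 0, 0]],
  ],
)

```text
clock: 16.35
eef_pos: [581.9, 189.4, 103.7]
tcp_rot: [-3.142, -0.0, 2.991]
contact_force: [-0.3, -0.9, -1.9]
opening: 0.769
```

No contact yet at 104; I'll go down in 1 mm steps.

Emit:
servo_tool(
  rows=[
    [40, [0, 0, 1], [0, 0, 0]],
    [40, [0, 0, 0.5], [0, 0, 0]],
    [40, [0, 0, 0.5], [0, 0, 0]],
    [40, [0, 0, 0], [0, 0, 0]],
  ],
)

```text
clock: 16.85
eef_pos: [581.9, 189.4, 101.7]
tcp_rot: [-3.142, -0.0, 2.991]
contact_force: [0.6, 0.7, -2.1]
opening: 0.773
```

Emit:
servo_tool(
  rows=[
    [40, [0, 0, 0.5], [0, 0, 0]],
    [40, [0, 0, 0.5], [0, 0, 0]],
    [40, [0, 0, 0], [0, 0, 0]],
  ],
)

```text
clock: 17.23
eef_pos: [581.9, 189.4, 100.7]
tcp_rot: [-3.141, -0.0, 2.991]
contact_force: [-0.2, -0.2, -2.0]
opening: 0.766
```

```bash
python3 hfit.py; python3 -c "
from h import *
s=sense();print(s['eef_pos'],s['clock'],s['contact_force'])"
```

```text
foot offset tool [-0.4  0.4 62. ] tilt y,x deg [-0.5 -0.1] cost 0.020841988644232146
rim [  0.4   0.1 -28. ]
[581.96722819 189.39578911 100.79110968] 17.325 [ 0.0947785  -0.95427954 -1.92062246]
```

Emit:
servo_tool(
  rows=[
    [40, [0, 0, 0.5], [0, 0, 0]],
    [40, [0, 0, 0.5], [0, 0, 0]],
    [40, [0, 0, 0], [0, 0, 0]],
  ],
)

```text
clock: 17.7
eef_pos: [581.9, 189.4, 99.7]
tcp_rot: [-3.142, -0.0, 2.991]
contact_force: [-0.3, 0.1, -0.8]
opening: 0.769
```

Emit:
servo_tool(
  rows=[
    [40, [0, 0, 0.5], [0, 0, 0]],
    [40, [0, 0, 0.5], [0, 0, 0]],
    [40, [0, 0, 0], [0, 0, 0]],
  ],
)

```text
clock: 18.08
eef_pos: [581.9, 189.4, 98.7]
tcp_rot: [-3.142, -0.0, 2.991]
contact_force: [0.1, -1.1, -2.5]
opening: 0.767
```

Emit:
servo_tool(
  rows=[
    [40, [0, 0, 0.5], [0, 0, 0]],
    [40, [0, 0, 0.5], [0, 0, 0]],
    [40, [0, 0, 0], [0, 0, 0]],
  ],
)

```text
clock: 18.45
eef_pos: [582.2, 189.4, 98.2]
tcp_rot: [3.141, 0.001, 2.991]
contact_force: [-1.0, -0.2, 3.1]
opening: 0.77
```

Contact at TCP z 98.2 is what nesting should give: the grasp was at 58, and the foot should sit at 40. Release and retreat.

Emit:
servo_tool(
  rows=[
    [70, [0, 0, 0], [0, 0, 0]],
    [85.4, [0, 0, 0], [0, 0, 0]],
    [85.4, [0, 0, 0], [0, 0, 0]],
    [85.4, [0, 0, 0], [0, 0, 0]],
    [85.4, [0, 0, -8], [0, 0, 0]],
    [85.4, [0, 0, -25], [0, 0, 0]],
    [85.4, [0, 0, -45], [0, 0, 0]],
    [85.4, [0, 0, -45], [0, 0, 0]],
  ],
)

```text
clock: 19.45
eef_pos: [581.8, 189.3, 222.5]
tcp_rot: [-3.142, -0.0, 2.991]
contact_force: [0.6, -0.6, -0.3]
opening: 0.997
```

Emit:
servo_tool(
  rows=[
    [85.4, [0, 0, -12], [0, 0, 0]],
    [85.4, [0, 0, 0], [0, 0, 0]],
  ],
)

```text
clock: 19.7
eef_pos: [582.3, 189.5, 233.7]
tcp_rot: [3.141, 0.002, 2.99]
contact_force: [-0.3, 0.5, -0.4]
opening: 1.001
```

```bash
cat > stack.py <<'E'
import sys
from wf import *
z=float(sys.argv[1]);T=np.array(get_calibration("wrist")["world_to_cam"]);im=grab_frame("wrist");cv2.imwrite("pics/ws.png",im)
for l in trace("wrist","mould_a"):
    if l["mask"][150:240,200:300].sum()<200: continue
    v,u=np.nonzero(l["mask"]);x,f=wfit(l["mask"],T,[582,189.5],z);print(l["conf"],len(u),x.round(1),f)
    x,f=wfit(l["mask"],T,[582,189.5],z,40);print("rim only",x.round(1),f)
E
python3 stack.py 40; python3 -c "
from h import *
print(toolshift([475.6,-198.8,200]))"
```

```text
0.88 4474 [581.7 190.4] 0.059157894736842076
rim only [581.7 190.5] 0.05758278844125708
[  45.9 -399.4   32. ]
```

View pics/ws.png

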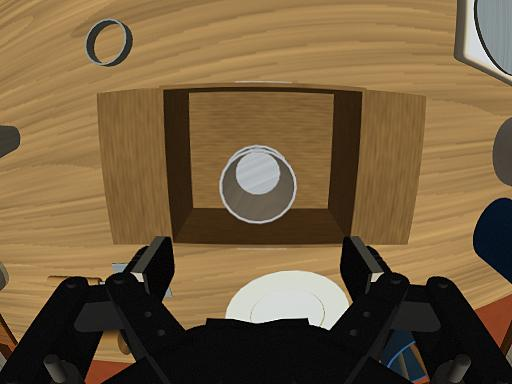

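The first mould is nested, with its concentric rim centred at (258,185) and both flaps still out. Now the second loose mould.

Emit:
servo_tool(
  rows=[
    [85.4, [3, -27, 0], [0, 0, 0]],
    [85.4, [6, -52, 0], [0, 0, 0]],
    [85.4, [7, -60, 0], [0, 0, 0]],
    [85.4, [7, -60, 0], [0, 0, 0]],
    [85.4, [7, -60, 0], [0, 0, 0]],
    [85.4, [7, -60, 0], [0, 0, 0]],
    [85.4, [6, -52, 0], [0, 0, 0]],
    [85.4, [3, -28, 0], [0, 0, 0]],
  ],
)

```text
clock: 20.8
eef_pos: [474.6, -200.1, 231.1]
tcp_rot: [3.141, -0.003, 2.989]
contact_force: [-0.7, 0.4, -0.3]
opening: 0.997
```

Emit:
servo_tool(
  rows=[
    [85.4, [0, 0, 22], [0, 0, 0]],
    [85.4, [0, 0, 12], [0, 0, 0]],
    [85.4, [0, 0, 0], [0, 0, 0]],
  ],
)

```text
clock: 21.18
eef_pos: [475.5, -197.4, 197.2]
tcp_rot: [3.141, -0.003, 2.991]
contact_force: [0.4, 0.1, 0.1]
opening: 1.0
```

```bash
python3 loose.py 475.6 -199; python3 -c "
from h import *; s=sense();print(s['eef_pos'],s['tcp_rot'],s['clock'])
for l in boxes_of('wrist','glass'): print(l['conf'],w2('wrist',l['centre']))"
```

```text
0.67 254.51586395800047 185.00844556037435 [ 472.88252792 -198.80223274] 0.05703831252690483 shift [  3.4  -1.6 142.7]
0.61 497.4842259721203 232.529713866471 [ 475.6 -199. ] 1.0 shift [  0.7  -1.4 142.7]
[ 476.54819829 -197.73947043  198.68502114] [ 3.14146290e+00 -5.87739387e-04  2.99130497e+00] 21.275
0.75 [ 511.27356735 -350.21215218   52.07794899]
```

Emit:
servo_tool(
  rows=[
    [85.4, [3, -1.5, 30], [0, 0, 0]],
    [85.4, [0, 0, 40], [0, 0, 0]],
    [85.4, [0, 0, 35], [0, 0, 0]],
    [85.4, [0, 0, 20], [0, 0, 0]],
    [85.4, [0, 0, 12], [0, 0, 0]],
    [85.4, [0, 0, 5], [0, 0, 0]],
    [85.4, [0, 0, 0], [0, 0, 0]],
  ],
)

```text
clock: 22.2
eef_pos: [473.7, -199.3, 57.2]
tcp_rot: [-3.141, 0.001, 2.991]
contact_force: [0.6, 0.2, 1.3]
opening: 0.999
```

Emit:
servo_tool(
  rows=[
    [40, [0, 0, 0], [0, 0, 0]],
    [40, [0, 0, 0], [0, 0, 0]],
    [40, [0, 0, 0], [0, 0, 0]],
    [40, [0, 0, 0], [0, 0, 0]],
    [40, [0, 0, 0], [0, 0, 0]],
    [40, [0, 0, 0], [0, 0, 0]],
  ],
  force=40,
)

```text
clock: 22.95
eef_pos: [474.3, -199.5, 58.5]
tcp_rot: [-3.141, 0.002, 2.99]
contact_force: [-2.7, 1.3, 13.9]
opening: 0.77
```

Emit:
servo_tool(
  rows=[
    [40, [0, 0, -8], [0, 0, 0]],
    [40, [0, 0, -20], [0, 0, 0]],
    [40, [0, 0, -35], [0, 0, 0]],
    [40, [0, 0, -40], [0, 0, 0]],
    [40, [0, 0, -45], [0, 0, 0]],
    [40, [0, 0, -35], [0, 0, 0]],
    [40, [0, 0, -17], [0, 0, 0]],
    [40, [0, 0, 0], [0, 0, 0]],
  ],
)

```text
clock: 23.95
eef_pos: [473.6, -199.3, 257.5]
tcp_rot: [-3.141, 0.002, 2.991]
contact_force: [-0.5, -0.8, -1.6]
opening: 0.767
```

```bash
python3 hfit.py; python3 -c "
from h import *
s=sense();print(s['eef_pos'],s['clock'],s['contact_force'],toolshift([582,190,138]))"
```

```text
foot offset tool [-0.6 -0.3 62.7] tilt y,x deg [-0.1  0.3] cost 0.010527054530142466
rim [ -0.5   0.2 -27.3]
[ 472.54996626 -198.89353345  255.51423003] 24.05 [-1.03779035  0.91765931 -2.4449713 ] [-49.9 400.9 117.6]
```

Emit:
servo_tool(
  rows=[
    [40, [-3, 22, 0], [0, 0, 0]],
    [40, [-6, 45, 0], [0, 0, 0]],
    [40, [-7, 58, 0], [0, 0, 0]],
    [40, [-8, 60, 0], [0, 0, 0]],
    [40, [-8, 60, 0], [0, 0, 0]],
    [40, [-7, 58, 0], [0, 0, 0]],
    [40, [-6, 50, 0], [0, 0, 0]],
    [40, [-4, 34, 0], [0, 0, 0]],
  ],
)

```text
clock: 25.05
eef_pos: [579.3, 178.2, 254.4]
tcp_rot: [-3.14, -0.003, 2.992]
contact_force: [0.5, -0.8, -0.1]
opening: 0.771
```

Emit:
servo_tool(
  rows=[
    [40, [-1, 14, 0], [0, 0, 0]],
    [40, [0, 0, 10], [0, 0, 0]],
    [40, [0, 0, 20], [0, 0, 0]],
    [40, [0, 0, 13], [0, 0, 0]],
    [40, [0, 0, 4], [0, 0, 0]],
    [40, [0, 0, 0], [0, 0, 0]],
  ],
)

```text
clock: 25.8
eef_pos: [583.0, 189.2, 209.7]
tcp_rot: [-3.141, -0.0, 2.99]
contact_force: [0.4, -0.7, -0.9]
opening: 0.772
```

```bash
python3 hfit.py; python3 -c "
from h import *
for i in range(2):
    s=sense();print(s['eef_pos'],s['clock'],s['contact_force'],toolshift([582,190,134]))
    grab_frame('top')"
```

```text
foot offset tool [-0.  -0.5 62.6] tilt y,x deg [0.4 0.5] cost 0.010757224214300809
rim [ -0.6   0.2 -27.4]
[583.4172359  189.60936018 210.40490038] 25.9 [-0.22597043 -0.14846315 -1.13376692] [ 1.5  0.1 76.4]
[583.41404417 189.72149325 210.48845521] 25.95 [-0.02673078  0.3001108  -1.23337494] [ 1.5  0.  76.5]
```

Emit:
servo_tool(
  rows=[
    [40, [1.5, 0.5, 10], [0, 0, 0]],
    [40, [0, 0, 14], [0, 0, 0]],
    [40, [0, 0, 14], [0, 0, 0]],
    [40, [0, 0, 13], [0, 0, 0]],
    [40, [0, 0, 10], [0, 0, 0]],
    [40, [0, 0, 6], [0, 0, 0]],
    [40, [0, 0, 3], [0, 0, 0]],
    [40, [0, 0, 0], [0, 0, 0]],
  ],
)

```text
clock: 27.0
eef_pos: [581.7, 190.5, 139.8]
tcp_rot: [3.142, 0.0, 2.991]
contact_force: [-0.1, -0.5, -0.8]
opening: 0.77
```

Emit:
servo_tool(
  rows=[
    [40, [0, 0, 1], [0, 0, 0]],
    [40, [0, 0, 1], [0, 0, 0]],
    [40, [0, 0, 0], [0, 0, 0]],
  ],
)

```text
clock: 27.38
eef_pos: [581.6, 190.4, 137.9]
tcp_rot: [3.142, 0.0, 2.991]
contact_force: [-0.1, -0.2, -1.1]
opening: 0.765
```

Emit:
servo_tool(
  rows=[
    [40, [0, 0, 1], [0, 0, 0]],
    [40, [0, 0, 1], [0, 0, 0]],
    [40, [0, 0, 0], [0, 0, 0]],
  ],
)

```text
clock: 27.75
eef_pos: [581.5, 190.4, 135.6]
tcp_rot: [-3.141, -0.0, 2.991]
contact_force: [0.1, -0.4, -1.4]
opening: 0.767
```

Emit:
servo_tool(
  rows=[
    [40, [0, 0, 0.5], [0, 0, 0]],
    [40, [0, 0, 0.5], [0, 0, 0]],
    [40, [0, 0, 0], [0, 0, 0]],
  ],
)

```text
clock: 28.12
eef_pos: [581.6, 190.5, 134.7]
tcp_rot: [-3.142, -0.0, 2.991]
contact_force: [0.2, -0.2, -1.2]
opening: 0.769
```

Emit:
servo_tool(
  rows=[
    [40, [0, 0, 0.5], [0, 0, 0]],
    [40, [0, 0, 0], [0, 0, 0]],
  ],
)

```text
clock: 28.38
eef_pos: [581.9, 190.5, 134.7]
tcp_rot: [3.141, 0.001, 2.991]
contact_force: [-0.3, -0.2, 4.1]
opening: 0.767
```

Contact came at 134.7, against an expected 76 + 58.5 = 134.5, so it is fully down. Release, retreat and check.

Emit:
servo_tool(
  rows=[
    [70, [0, 0, 0], [0, 0, 0]],
    [85.4, [0, 0, 0], [0, 0, 0]],
    [85.4, [0, 0, 0], [0, 0, 0]],
    [85.4, [0, 0, 0], [0, 0, 0]],
    [85.4, [0, 0, -8], [0, 0, 0]],
    [85.4, [0, 0, -25], [0, 0, 0]],
    [85.4, [0, 0, -45], [0, 0, 0]],
    [85.4, [0, 0, -40], [0, 0, 0]],
  ],
)

```text
clock: 29.38
eef_pos: [581.7, 190.5, 254.3]
tcp_rot: [3.141, 0.001, 2.991]
contact_force: [1.2, -0.6, 0.3]
opening: 1.0
```

Emit:
servo_tool(
  rows=[
    [85.4, [0, 0, 0], [0, 0, 0]],
    [85.4, [0, 0, 0], [0, 0, 0]],
  ],
)

```text
clock: 29.62
eef_pos: [581.3, 190.4, 252.2]
tcp_rot: [-3.142, -0.0, 2.991]
contact_force: [-0.6, -0.2, -0.3]
opening: 1.0
```

```bash
python3 stack.py 76; python3 - <<'E'
from h import *
s=sense();print(s["clock"],s["eef_pos"],s["contact_force"])
b=grab_frame("scene")
for t in("mould_a","glass","jar","star_cutter","round_cutter","spatula","flap_left_edge","flap_right_edge"):
    for l in boxes_of("scene",t):
        if l["conf"]>.4: p=w2("scene",l["centre"]);print(t,round(l["conf"],2),p.round(),incarton(p))
a=cv2.imread("pics/ws.png")
cv2.imwrite("pics/fin.png",np.vstack([cv2.resize(a[60:260,80:440],(540,300)),cv2.resize(b[100:350,60:500],(540,300))]))
E
```

```text
0.84 297 [575.7 192.2] 0.9456740442655935
rim only [575.7 192.2] 0.9456740442655935
29.725 [580.88031005 190.20096325 251.11321895] [-0.24453781 -0.21055316 -0.33180128]
mould_a 0.82 [584. 186. 150.] [ 11.5  -9.7 149.8]
mould_a 0.7 [595. 167. 113.] [ 25.2 -27.1 113.3]
mould_a 0.52 [598. 164.  84.] [ 28.7 -29.2  83.9]
glass 0.83 [ 517. -335.   54.] [  22.5 -535.    53.9]
jar 0.72 [ 735. -397.   77.] [ 247.8 -564.1   76.7]
star_cutter 0.93 [ 396. -369.   14.] [ -92.1 -587.    13.9]
round_cutter 0.62 [561.  68. 117.] [   6.5 -129.8  117.4]
round_cutter 0.55 [396.  17.  14.] [-149.  -205.5   13.9]
spatula 0.6 [738. -54.   3.] [ 199.2 -224.2    2.8]
flap_left_edge 0.64 [600. 317. 115.] [  7.  121.9 115.3]
flap_right_edge 0.69 [552.  71. 116.] [  -2.9 -128.7  115.9]
```

View pics/fin.png

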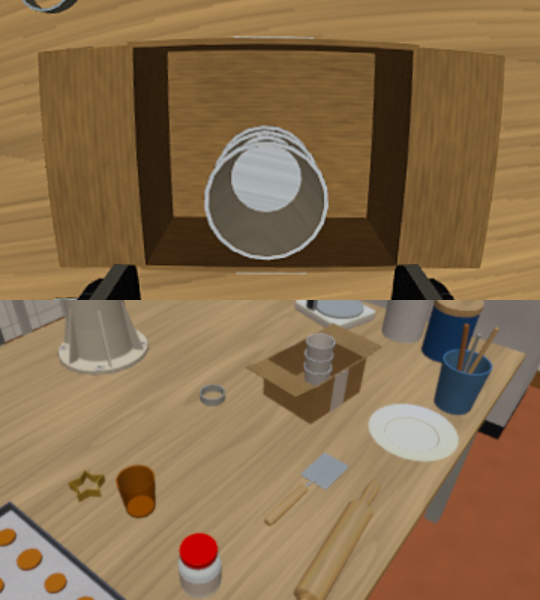

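The picture shows three upright rims, evenly spaced and concentric near (265,195). Both flaps are flat outwards and the other things are where they were. Handing in.

```bash
python3 -c "
from rig import *
print(sign_off())"
```

```text
the job is handed in; nothing more can be done
None
```

I folded both flaps outwards to near flat (about 3 rad), then lowered the two loose moulds one after the other into the mould in the carton. I handed the job in at about 30 s.

- **Nesting:** both moulds touched down at the height expected for fully nested (98.2 and 134.7 mm, against about 98 and 134.5 expected). Contact at touchdown was only 3–4 N at the last reading. The last pictures show three evenly spaced, upright, concentric rims.
- **Surroundings:** the detected positions of the glass, jar, cutters and spatula agree with those at the start to within about 4 mm, the detector's error. The flaps are still out and the gripper was clear above the stack.
- **Checks that failed or disagreed:**
  - The final wrist-mask fit of the top mould failed, because the network marked only a sliver of it. I judged the top mould by contact height and picture instead.
  - The wrist-camera fit of the held moulds put their height about 4 mm off what contact showed.
  - The network once reported a flap as a round cutter.
  - The wrist force briefly read 21 N during the right-flap sweep, more than the flap should need. I did not find the cause, and the flap folded normally.

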